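# Load the sample racks home in the magazine tray and latch them

### The arm

A 6-joint arm with a two-finger parallel gripper is mounted at the origin on a cart in front of the work surface, level with it; the furniture and walls round the work are solid. World frame = base frame: x ahead of the robot, y to its left, z up, the work surface at z = 0. Lengths are in m, angles in rad, forces in N, time in s.
With the tool pointing down it reaches from about 0.3 to 0.85 m from the base axis. Payload 5.4 kg.
Tool frame: the origin (TCP) lies on the centre line of the jaws, within the pads' length; the fingertips stand 17 mm ahead of it and the grasp point (between the pads) lies 2 mm behind it; z points along the fingers, y is the direction in which the jaws open and shut (so a half turn about z gives the same grasp; the last joint's range is limited). The gripper opens to 85 mm and grips with 20 to 120 N. Pads are 22 mm wide; open, the fingers measure 114 mm over their backs; the gripper's body (76 mm by 85 mm) begins 54 mm behind the grasp point. The pads swing forward as they close: fully open they stand 13 mm farther back than shut.
Start: joints at [1.02, 0.158, 1.597, -0, 1.386, -0.21], TCP at [0.192, 0.542, 0.248] pointing down, gripper open.
Joint ranges: [-2.91, 2.91], [-0.94, 2.29], [0.18, 2.7], [-1.29, 4.43], [0.17, 2.64], [-3, 3]. Speed limits (rad/s): [2.57, 2.57, 3.14, 3.14, 3.14, 3.14].

### API

Orientations are given as a unit quaternion [w, x, y, z].
In Python, from cell import ctrl, optics gives the robot as it stands.
- The arm moves only by the shell command python3 -m crank 'ROWS' [OPENING] [FORCE]. ROWS is JSON, one flat list of numbers, 6 for each row, row after row: the shift along the tool's x, y, z in cm, then the turn, a rotation vector about the tool's x, y, z in degrees. In form: [dx, dy, dz, rx, ry, rz, dx, dy, dz, rx, ry, rz, ...]. A call has 1 to 20 rows; each row shifts and turns the commanded pose from where the row before left it, along the tool's axes as they then stand; what a row does not reach is not made up. A row lasts 1/12 s, in which the tool goes at most 41.7 mm and 7.16 degrees, less where a joint would pass 70% of its speed; a pose out of reach is approached as far as the arm can. A call is refused whole if a number of a shift passes 4.17 or a number of a turn 7.16, either way. A call with a gripper value outside its range is refused whole. OPENING is the opening, from 0 (shut) to 1 (fully open), set as the call begins (- or left out, the last holds). The fingers move at their own pace and stop on an object; FORCE is the grip in N (left out, the last holds). Time passes only in rows, so rows that do not move let the fingers close. It gives the time, the measured TCP pose, the force and the opening at its end, in the units of the state.
- ctrl.get_state(): the state, without advancing time (a new reading comes with each control period).
- optics.capture(name): name is "scene" or "top"; returns a dict with "pixels" (384x512x3 uint8, blue, green, red), "K" (3x3 intrinsics, pixels), "k1" (the pictures are not rectified: a ray, as slopes to the right and down, at radius r is drawn at 1 + k1 r^2 times it, then the intrinsics apply), "camera_from_world" (4x4, takes a point from world to camera coordinates). Camera axes: x right, y down, z forward; pixel columns grow to the right and rows downward; lengths in m; the calibration is good to about 2 mm. A picture is of the moment at which its call begins. There is no depth.
- ctrl.hand_in(): hands the job in, once; it reports no verdict.
The state is a dict: "time_s": time; "qpos": joint angles; "qvel": joint speeds; "tau": joint torques, N m; "position": TCP position; "tool_rot": TCP orientation; "force": force on the tool from outside, world axes, zero at the start; "torque": the same for the moment, N m; "width": finger opening in m.
Only numpy, scipy, OpenCV 4.12 (cv2) and the standard library are available. Lean on these libraries where they do the work, as an engineer would, in place of code of your own. Each camera call takes 0.05 s, during which the arm holds its last target.

### The job

Without gripping or lifting anything, push the row of five white sample racks along the tray's rail all together, until the leading rack is fully home against the end stop and there are no gaps between the racks. Then swing the tray's latch fully closed across the lane behind the last rack by pushing on its orange peg, so that the racks cannot slide back when the tray is carried. Leave the other things on the bench where they are.

Things in the scene. Friction and masses are not known exactly. Their poses are not given: they have to be found in the camera images.
- tray: Grey magazine tray, fixed, 150 (x) x 315 (y) mm, origin at the centre of its underside. Its y axis is the lane: racks travel to +y, to the end stop; the entry end, y = -157 mm, is open. Lane floor 10 mm above the worktop; centre rail 12 mm wide, 5 mm high along x = 0; side rails to 23 mm above the worktop at x = -60 and +60 mm. Black handle over the end stop, 77 mm high
- stop_face (a point): Face of the end stop's two round rubber bumpers (35 mm either side of the centre line), on the lane's centre line, 32 mm above the worktop: tray frame x = 0, y = 130 mm. The leading rack is home when its front face touches the bumpers
- latch (a joint): Angle (rad) of the retaining latch: a bright steel arm, 84 x 9 mm, 25 to 36 mm above the worktop, on an upright pivot at the tray's -x side. Anticlockwise from above. 0: open, pointing along the tray's -y beside the lane; negative (to -0.35): further out; 1.571: closed, square across the lane, stopped 4 mm behind the last rack's home. Stiff hinge (0.1 N m): stays where left
- latch_pivot (a point): Axis of the latch's hinge, 30 mm above the worktop; tray frame x = -70, y = -8.5 mm
- latch_peg (a point): Middle of the upright orange thumb peg on the latch's arm, 74 mm from the pivot along the arm: 15 mm thick, from 38 to 66 mm above the worktop, its middle at 52 mm. The arm ends 10 mm beyond it
- rack_1: White five-place sample rack, number 1 of 5 from the end stop (the leading one). 112 mm across the lane (x), 26 mm along it (y, to the stop); long faces flat from 0 to 40 mm above the floor, vials to 62 mm; about 0.2 kg, slides easily; origin at the centre of its underside. A 15 mm groove under it rides on the centre rail. Home: y = 117 mm in the tray frame
- rack_2: White five-place sample rack, number 2 of 5 from the end stop. 112 mm across the lane (x), 26 mm along it (y, to the stop); long faces flat from 0 to 40 mm above the floor, vials to 62 mm; about 0.2 kg, slides easily; origin at the centre of its underside. A 15 mm groove under it rides on the centre rail. Home: y = 91 mm in the tray frame
- rack_3: White five-place sample rack, number 3 of 5 from the end stop. 112 mm across the lane (x), 26 mm along it (y, to the stop); long faces flat from 0 to 40 mm above the floor, vials to 62 mm; about 0.2 kg, slides easily; origin at the centre of its underside. A 15 mm groove under it rides on the centre rail. Home: y = 65 mm in the tray frame
- rack_4: White five-place sample rack, number 4 of 5 from the end stop. 112 mm across the lane (x), 26 mm along it (y, to the stop); long faces flat from 0 to 40 mm above the floor, vials to 62 mm; about 0.2 kg, slides easily; origin at the centre of its underside. A 15 mm groove under it rides on the centre rail. Home: y = 39 mm in the tray frame
- rack_5: White five-place sample rack, number 5 of 5 from the end stop (the last, nearest the entry). 112 mm across the lane (x), 26 mm along it (y, to the stop); long faces flat from 0 to 40 mm above the floor, vials to 62 mm; about 0.2 kg, slides easily; origin at the centre of its underside. A 15 mm groove under it rides on the centre rail. Home: y = 13 mm in the tray frame
- log_book: Bystander, not to be disturbed: dark red bound log book lying flat, 210 x 150 x 18 mm; origin at the centre of its underside
- beaker_2: Bystander, not to be disturbed: clear plastic beaker, 66 mm wide, 85 mm high; origin at the centre of its underside
- amber_bottle: Bystander, not to be disturbed: brown reagent bottle with a white cap, 52 mm wide, 105 mm high; origin at the centre of its underside
- timer: Bystander, not to be disturbed: white lab timer, 62 x 62 x 21 mm, lying flat; origin at the centre of its underside
- marker: Bystander, not to be disturbed: felt marker with a blue cap, 126 mm long, 14 mm thick, lying on the log book; origin at the centre of its underside
- spare_rack: Bystander, not to be disturbed: blue 12-place vial rack standing on the worktop, 56 x 150 x 40 mm, with four vials in it (63 mm high with them); not part of the train; origin at the centre of its underside

How it is judged:
By the outcome, as a careful person would: the job done as asked, in the order asked, and still so for the second after the job is handed in, with the robot touching nothing.
It also fails if it takes over 64 s, if anything falls off the work surface, if the arm or the gripper's body presses on something with over 40 N, if the wrist force passes 120 N, or if a joint passes its speed limit or range.

## Working session

There is one attempt and no reset: what is moved stays moved. The work goes in short steps, Python scripts to look and compute and a shell command to move; the robot and the scene stay as the last step left them, time stands still between calls to the robot, and variables do not carry over. Pictures are saved under pics/ and viewed, and the job is handed in when it is done.

```bash
ls; mkdir -p pics
python3 - <<'E'
from cell import ctrl, optics
import cv2, numpy as np
print(ctrl.get_state())
for n in("scene","top"):
    c=optics.capture(n); cv2.imwrite(f"pics/{n}0.png",c["pixels"]); print(n,c["K"],c["k1"],c["camera_from_world"])
E
```

```text
pics
{'time_s': 0.0, 'qpos': array([ 1.01987729e+00,  1.59032009e-01,  1.59825301e+00, -4.65856503e-06,
        1.38616687e+00, -2.10101099e-01]), 'qvel': array([-5.30788022e-05,  1.61546065e-03,  1.07153953e-03,  1.87493976e-03,
        1.08099880e-03, -1.62854097e-04]), 'tau': array([-1.54353587e-03, -3.95980883e+01, -3.31438243e+01, -2.71240733e-04,
        8.07495526e-03, -1.23579287e-05]), 'position': array([0.19191693, 0.54142555, 0.24731602]), 'tool_rot': array([-3.43127495e-04,  1.69584913e-01,  9.85515141e-01, -8.63973614e-04]), 'force': array([ 0.06831145, -0.46706656,  0.56620207]), 'torque': array([0.00154548, 0.00888731, 0.01980386]), 'width': 0.0852007764207945}
scene [[359.19905684   0.         256.43539381]
 [  0.         359.19905684 194.17394878]
 [  0.           0.           1.        ]] 0.03803305305578726 [[-0.46641069 -0.88452031  0.00921359  0.15433084]
 [-0.47206818  0.24008755 -0.84823911  0.28575123]
 [ 0.74807266 -0.39997723 -0.5295333   1.00464513]
 [ 0.          0.          0.          1.        ]]
top [[431.58493614   0.         248.70288079]
 [  0.         431.58493614 196.41112829]
 [  0.           0.           1.        ]] 0.019257579478973774 [[ 3.66486044e-03 -9.99993234e-01  3.18058520e-04 -8.42821502e-02]
 [-9.79753818e-01 -3.65435236e-03 -2.00172681e-01  5.14072326e-01]
 [ 2.00172489e-01  4.21985891e-04 -9.79760581e-01  1.38492569e+00]
 [ 0.00000000e+00  0.00000000e+00  0.00000000e+00  1.00000000e+00]]
```

View pics/top0.png

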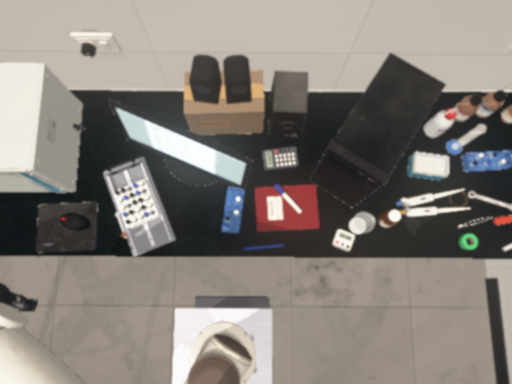

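View pics/scene0.png

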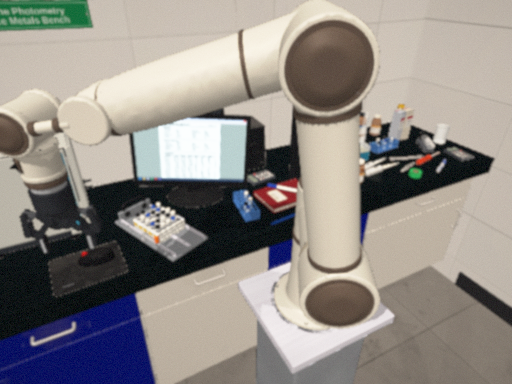

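```bash
cat > h.py <<'E'
from cell import ctrl, optics
import cv2, numpy as np
def crop(n,fn,u0,v0,u1,v1,s):
    c=optics.capture(n); im=c["pixels"][v0:v1,u0:u1]
    im=cv2.resize(im,None,fx=s,fy=s,interpolation=cv2.INTER_CUBIC); cv2.imwrite("pics/"+fn,im); return c
def proj(c,P):
    P=np.atleast_2d(P); T=c["camera_from_world"]; q=P@T[:3,:3].T+T[:3,3]; s=q[:,:2]/q[:,2:]
    s=s*(1+c["k1"]*(s**2).sum(1,keepdims=True)); return s*c["K"][0,0]+c["K"][:2,2]
def ray(c,uv,z):
    s0=(np.array(uv,float)-c["K"][:2,2])/c["K"][0,0]; s=s0.copy()
    for _ in range(20): s=s0/(1+c["k1"]*(s**2).sum())
    T=c["camera_from_world"];R=T[:3,:3];o=-R.T@T[:3,3];d=R.T@np.array([*s,1]); return o+d*(z-o[2])/d[2]
E
python3 - <<'E'
from h import *
crop("top","t1.png",95,150,185,260,5.4)
crop("scene","s1.png",105,185,215,270,7)
E
```

```text
(no output)
```

View pics/t1.png

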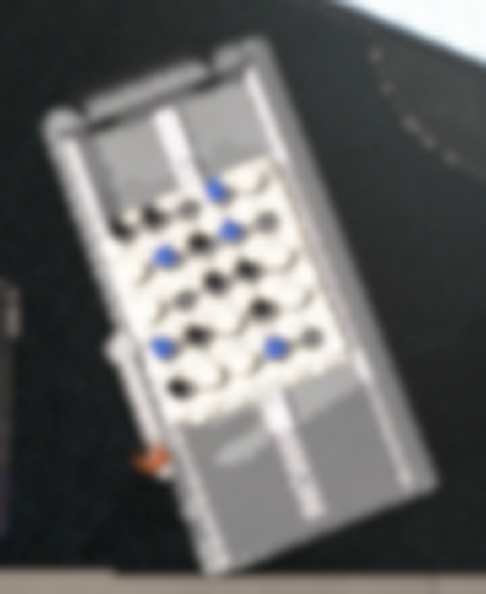

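View pics/s1.png

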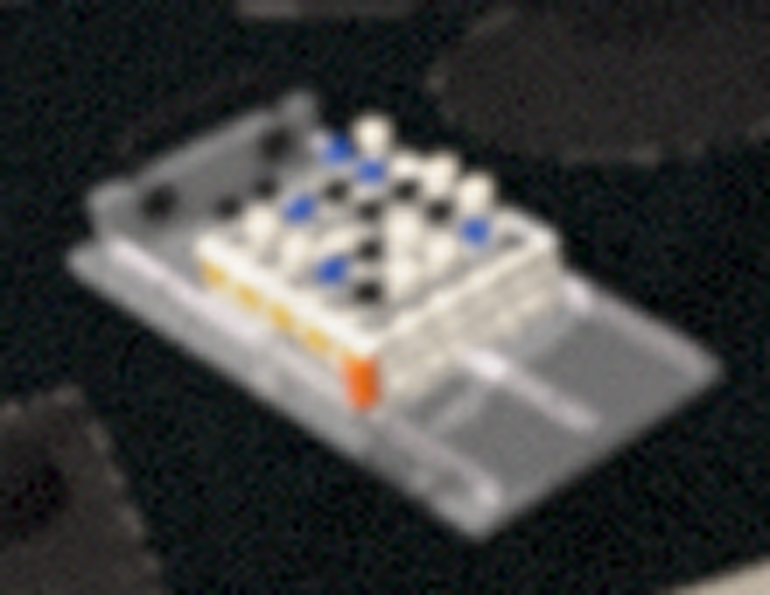

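```bash
cat >> h.py <<'E'
def tw(p,P):
    P=np.atleast_2d(P).astype(float); c,s=np.cos(p[2]),np.sin(p[2])
    return np.c_[p[0]+c*P[:,0]-s*P[:,1], p[1]+s*P[:,0]+c*P[:,1], P[:,2]]
E
python3 - <<'E'
from h import *
from scipy.optimize import least_squares
a=optics.capture("top"); b=optics.capture("scene")
h=.008
obs=[(a,(-.075,-.1575,h),(134.8,256.1)),(a,(.075,-.1575,h),(176.1,239.4)),(a,(-.07,-.0085,.036),(116.9,214.2)),
(b,(-.075,-.1575,h),(173.3,262.1)),(b,(.075,-.1575,h),(207.9,237.1)),(b,(-.075,.1575,h),(114.7,222.4)),
(a,(0,-.157,.015),(95+315/5.4,150+517/5.4))]
f=lambda p:np.concatenate([proj(c,tw(p,P))[0]-o for c,P,o in obs])
r=least_squares(f,[.5,.24,-1.2],loss='soft_l1'); p=r.x
print(p,np.round(f(p).reshape(-1,2),1))
print("peg top",ray(a,(123.1,234.8),.06), "scene",ray(b,(105+362/7,185+383/7),.052))
for ang in(-.2,-.1,0,.1):
    q=[-.07+.074*np.sin(ang),-.0085-.074*np.cos(ang)]
    print(ang,tw(p,[*q,.052]),proj(a,tw(p,[*q,.06])),proj(b,tw(p,[*q,.052])))
# rack5 rear face, rack1 front face centre using top edge z=.05
for nm,c,uv in(("r5 rearL",a,(95+172/5.4,150+425/5.4)),("r5 rearR",a,(95+352/5.4,150+360/5.4)),("r1 frontR",a,(95+268/5.4,150+160/5.4)),("s rearL",b,(105+385/7,185+350/7)),("s rearR",b,(105+560/7,185+240/7)),("s r1 frontL",b,(105+200/7,185+240/7))):
    w=ray(c,uv,.05); cs,s=np.cos(p[2]),np.sin(p[2]); d=w-[p[0],p[1],0]
    print(nm,w,"tray",cs*d[0]+s*d[1],-s*d[0]+cs*d[1])
E
```

```text
[ 0.49017661  0.29433436 -1.15899674] [[-1.1  0.9]
 [-0.4 -0.3]
 [ 0.5  0.3]
 [-0.2 -2.8]
 [-0.1 -1.4]
 [-0.4 -1.2]
 [ 1.   2. ]]
peg top [0.38406358 0.32477861 0.06      ] scene [0.37728029 0.32882359 0.052     ]
-0.2 [[0.38202265 0.33952404 0.052     ]] [[118.50058739 235.41560695]] [[152.89140607 239.85997105]]
-0.1 [[0.38393711 0.33237917 0.052     ]] [[120.74805908 234.83258438]] [[155.02899325 238.84522299]]
0 [[0.38655531 0.32546112 0.052     ]] [[122.93746992 234.03355618]] [[157.01928448 237.73393199]]
0.1 [[0.38985108 0.31883901 0.052     ]] [[125.04639483 233.02701423]] [[158.84234079 236.53952463]]
r5 rearL [0.40524569 0.31668771 0.05      ] tray -0.05447903418027066 -0.06888373216839448
r5 rearR [0.44548585 0.20942655 0.05      ] tray 0.0599218007684821 -0.07493983008404187
r1 frontR [0.57097726 0.26716659 0.05      ] tray 0.05723779499294894 0.06317172749358804
s rearL [0.39848396 0.31312292 0.05      ] tray -0.05391869434312917 -0.07650703488184704
s rearR [0.44413135 0.21558841 0.05      ] tray 0.053732906556612475 -0.07371475815461465
s r1 frontL [0.52324028 0.3694231  0.05      ] tray -0.05557743834749788 0.06035456982850034
```

```bash
cat > ov.py <<'E'
from h import *
import sys
p=eval(sys.argv[1]); tag=sys.argv[2]; la=float(sys.argv[3]); rr=float(sys.argv[4])
R=[]
def poly(P,z): R.append((np.c_[P,[z]*len(P)],(0,255,0)))
poly([(-.075,-.1575),(.075,-.1575),(.075,.1575),(-.075,.1575),(-.075,-.1575)],0)
poly([(-.06,-.1575),(-.06,.13),(.06,.13),(.06,-.1575)],.023)
R.append((np.array([(0,-.157,.015),(0,.13,.015)]),(0,255,255)))
R.append((np.c_[[(-.056,rr),(.056,rr),(.056,rr+.13),(-.056,rr+.13),(-.056,rr)],[.05]*5],(0,0,255)))
q=lambda r,z:(-.07+r*np.sin(la),-.0085-r*np.cos(la),z)
R.append((np.array([q(0,.036),q(.084,.036)]),(255,0,255)));R.append((np.array([q(.074,.038),q(.074,.066)]),(255,255,0)))
for n,(u0,v0,u1,v1,s) in dict(top=(95,150,185,260,5.4),scene=(105,185,215,270,7)).items():
    c=optics.capture(n); im=cv2.resize(c["pixels"][v0:v1,u0:u1],None,fx=s,fy=s,interpolation=cv2.INTER_CUBIC)
    for P,col in R:
        uv=(proj(c,tw(p,P))-[u0-.5,v0-.5])*s
        cv2.polylines(im,[np.int32(uv)],False,col,1)
    cv2.imwrite(f"pics/{tag}_{n}.png",im)
E
python3 ov.py "[.490,.2943,-1.159]" o1 0.0 -.073
```

```text
(no output)
```

View pics/o1_top.png

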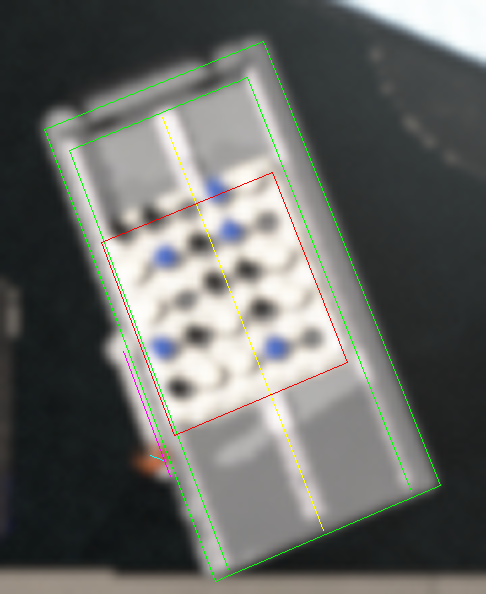

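View pics/o1_scene.png

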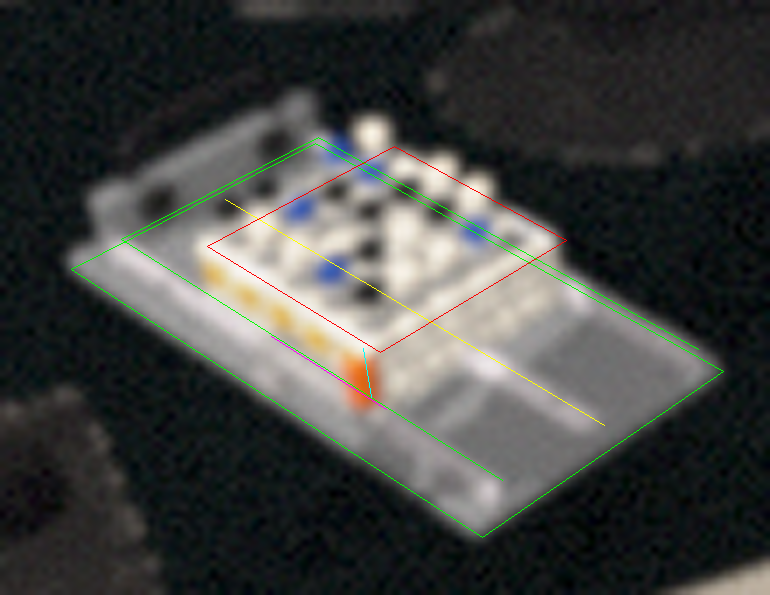

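```bash
cat >> h.py <<'E'
from scipy.spatial.transform import Rotation as Ro
TP=[.4905,.296,-1.159]
def rel(P,yawdeg=None):
    s=ctrl.get_state(); q=s["tool_rot"]; R=Ro.from_quat(q,scalar_first=True).as_matrix()
    w=tw(TP,P)[0]; print("t",round(s["time_s"],2),"F",np.round(s["force"],1),"pos",np.round(s["position"],4),"target",np.round(w,4))
    d=s["position"]-[TP[0],TP[1],0]; c,sn=np.cos(TP[2]),np.sin(TP[2])
    print("tray pos mm",np.round([1e3*(c*d[0]+sn*d[1]),1e3*(-sn*d[0]+c*d[1]),1e3*d[2]],1),"shift cm tool",np.round(R.T@(w-s["position"])*100,2),"yaw",np.degrees(np.arctan2(R[1,0],R[0,0])),"tilt",np.degrees(np.arccos(-R[2,2])),"w",s["width"])
E
python3 -m crank '[0,0,0,0,0,-7.16,0,0,0,0,0,-7.16,0,0,0,0,0,-7.16,0,0,0,0,0,-7.16,0,0,0,0,0,-7.16,0,0,0,0,0,-7.16,0,0,0,0,0,0]' 0.45; python3 -c "
from h import *
rel([0,-.115,.12])"
```

```text
time_s: 0.98
position: [0.1922, 0.5419, 0.2483]
tool_rot: [-0.0, -0.205, 0.979, -0.0]
force: [-0.1, -0.2, -0.1]
width: 0.0384
t 0.98 F [-0.1 -0.2 -0.1] pos [0.1922 0.5419 0.2483] target [0.3851 0.25   0.12  ]
tray pos mm [-344.7 -175.   248.3] shift cm tool [ -5.99 -34.47  12.83] yaw -156.3911251797503 tilt 0.005219785858522658 w 0.03836360498288868
```

```bash
python3 -m crank '[-0.5,-2.87,0,0,0,0,-0.5,-2.87,0,0,0,0,-0.5,-2.87,0,0,0,0,-0.5,-2.87,0,0,0,0,-0.5,-2.87,0,0,0,0,-0.5,-2.87,0,0,0,0,-0.5,-2.87,0,0,0,0,-0.5,-2.87,0,0,0,0,-0.5,-2.87,0,0,0,0,-0.5,-2.87,0,0,0,0,-0.5,-2.87,0,0,0,0,-0.5,-2.87,0,0,0,0,0,0,3,0,0,0,0,0,3,0,0,0,0,0,3,0,0,0,0,0,2,0,0,0,0,0,0,0,0,0,0,0,0,0,0,0]'; python3 -c "
from h import *
rel([0,-.115,.042])
crop('top','t2.png',95,150,185,260,5.4)
crop('scene','s2.png',95,130,215,270,5)"
```

```text
time_s: 2.48
position: [0.3836, 0.2496, 0.1379]
tool_rot: [-0.001, -0.202, 0.979, -0.0]
force: [0.9, -0.3, 0.4]
width: 0.0383
t 2.48 F [ 0.9 -0.3  0.4] pos [0.3836 0.2496 0.1379] target [0.3851 0.25   0.042 ]
tray pos mm [  -0.2 -116.5  137.9] shift cm tool [-0.17 -0.03  9.59] yaw -156.6999301148039 tilt 0.12256491171860441 w 0.038325305425961874
```

View pics/t2.png

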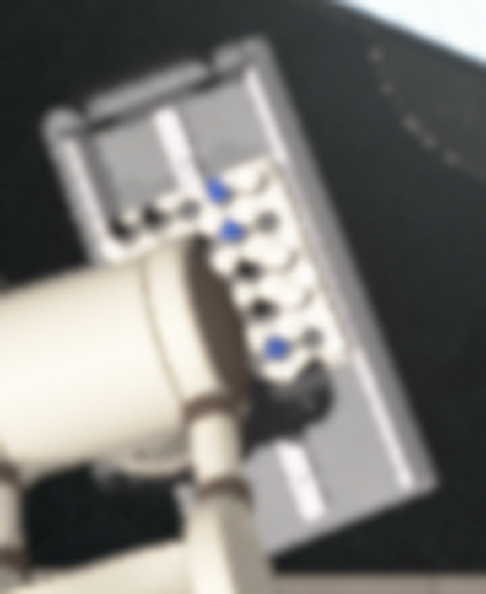

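View pics/s2.png

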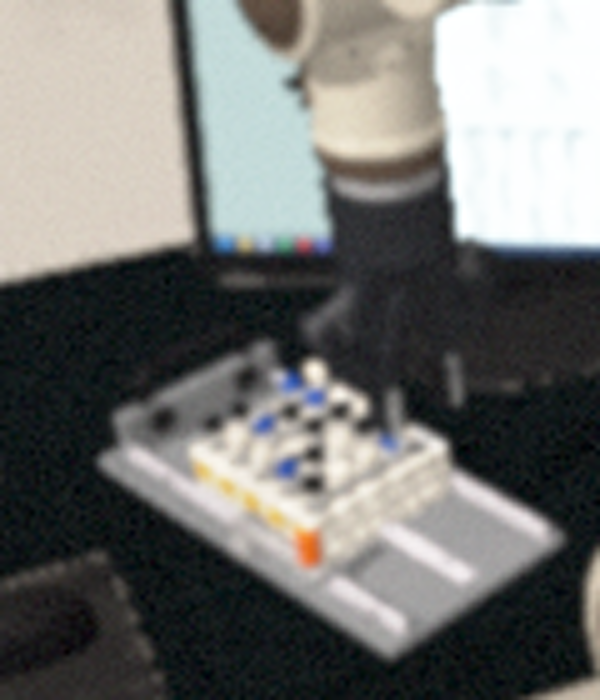

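```bash
python3 -m crank '[0,0,2,0,0,0,0,0,2,0,0,0,0,0,2,0,0,0,0,0,2,0,0,0,0,0,1,0,0,0,0,0,0.5,0,0,0,0,0,0,0,0,0,0,0,0,0,0,0]'; python3 -c "
from h import *
rel([0,-.09,.042])
crop('scene','s3.png',95,130,215,270,5)"
```

```text
time_s: 3.25
position: [0.3853, 0.2502, 0.0446]
tool_rot: [0.001, -0.203, 0.979, 0.0]
force: [-1.9, 0.1, 0.2]
width: 0.0384
t 3.25 F [-1.9  0.1  0.2] pos [0.3853 0.2502 0.0446] target [0.408 0.26  0.042]
tray pos mm [-1.000e-01 -1.147e+02  4.460e+01] shift cm tool [-2.47 -0.    0.26] yaw -156.57749429241997 tilt 0.12864361171577754 w 0.03839914743944974
```

View pics/s3.png

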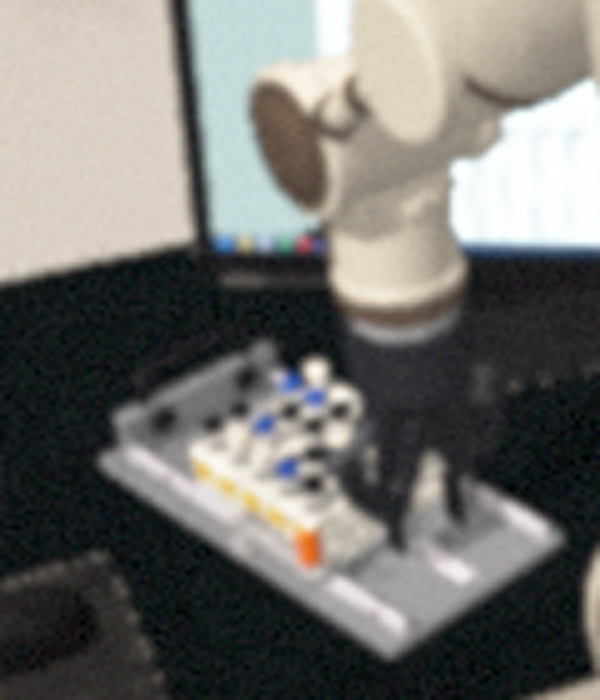

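```bash
python3 -m crank '[-0.4,0,0,0,0,0,-0.4,0,0,0,0,0,-0.4,0,0,0,0,0,-0.4,0,0,0,0,0,-0.3,0,0,0,0,0,-0.3,0,0,0,0,0,-0.2,0,0,0,0,0,-0.2,0,0,0,0,0,-0.2,0,0,0,0,0,-0.2,0,0,0,0,0,-0.3,0,0,0,0,0,-0.3,0,0,0,0,0,-0.3,0,0,0,0,0,-0.3,0,0,0,0,0,-0.3,0,0,0,0,0,-0.3,0,0,0,0,0,-0.3,0,0,0,0,0,-0.3,0,0,0,0,0]'; python3 -c "
from h import *
rel([0,-.011,.042])
crop('top','t4.png',95,150,185,260,5.4)
crop('scene','s4.png',95,130,215,270,5)"
```

```text
time_s: 4.8
position: [0.4336, 0.2712, 0.0429]
tool_rot: [-0.001, -0.203, 0.979, -0.0]
force: [-3.0, -0.4, -0.5]
width: 0.0385
t 4.8 F [-3.  -0.4 -0.5] pos [0.4336 0.2712 0.0429] target [0.4804 0.2916 0.042 ]
tray pos mm [ -0.1 -62.1  42.9] shift cm tool [-5.11  0.01  0.09] yaw -156.56518327123806 tilt 0.05787523738495604 w 0.038465610095393024
```

View pics/s4.png

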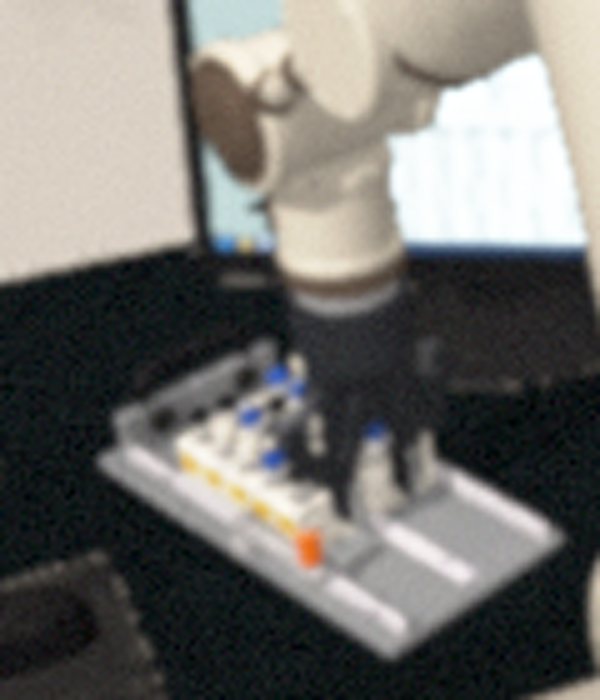

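```bash
python3 -m crank '[-0.3,0,0,0,0,0,-0.3,0,0,0,0,0,-0.3,0,0,0,0,0,-0.3,0,0,0,0,0,-0.3,0,0,0,0,0,-0.3,0,0,0,0,0,-0.3,0,0,0,0,0,-0.3,0,0,0,0,0,-0.3,0,0,0,0,0,-0.3,0,0,0,0,0,-0.3,0,0,0,0,0,-0.3,0,0,0,0,0,-0.2,0,0,0,0,0,-0.2,0,0,0,0,0,0,0,0,0,0,0]'; python3 -c "
from h import *
rel([0,-.011,.042])
crop('scene','s5.png',95,130,215,270,5)"; python3 -m crank '[-0.15,0,0,0,0,0,-0.15,0,0,0,0,0]';python3 -m crank '[-0.15,0,0,0,0,0,-0.15,0,0,0,0,0]'
```

```text
time_s: 6.15
position: [0.4711, 0.2874, 0.0435]
tool_rot: [0.001, -0.203, 0.979, 0.0]
force: [-0.6, -0.8, -0.6]
width: 0.0385
t 6.15 F [-0.6 -0.8 -0.6] pos [0.4711 0.2874 0.0435] target [0.4804 0.2916 0.042 ]
tray pos mm [  0.2 -21.2  43.5] shift cm tool [-1.02  0.02  0.15] yaw -156.57083284513953 tilt 0.06234227079921928 w 0.03853348297497776
time_s: 6.37
position: [0.4732, 0.2884, 0.0435]
tool_rot: [-0.0, -0.203, 0.979, -0.0]
force: [-2.7, -2.6, 1.2]
width: 0.0384
time_s: 6.53
position: [0.4761, 0.2896, 0.0434]
tool_rot: [0.0, -0.203, 0.979, 0.0]
force: [-2.6, -1.1, 1.9]
width: 0.0387
```

View pics/s5.png

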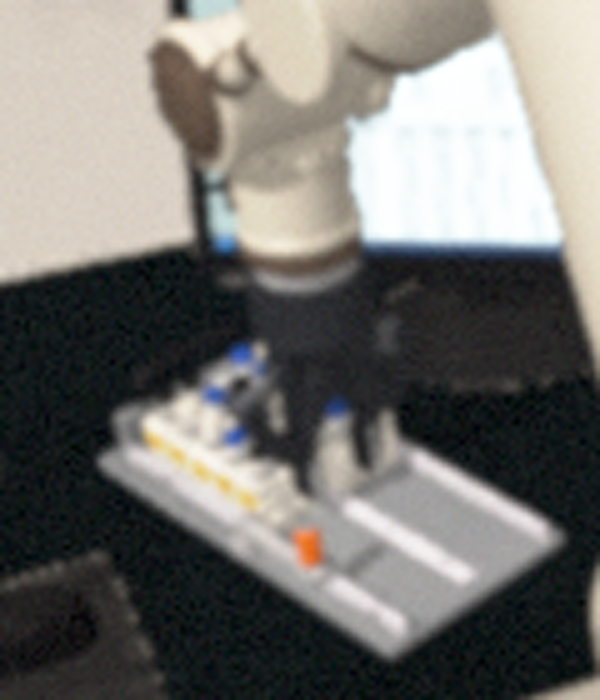

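Not yet at the stop; keep on in small steps watching the force.

```bash
python3 -m crank '[-0.1,0,0,0,0,0,-0.1,0,0,0,0,0]'|grep -E "pos|force";python3 -m crank '[-0.1,0,0,0,0,0,-0.1,0,0,0,0,0]'|grep -E "pos|force"; python3 -c "
from h import *
rel([0,-.011,.042])"
```

```text
position: [0.4779, 0.2904, 0.0433]
force: [-2.6, -0.8, 1.4]
position: [0.4787, 0.2908, 0.043]
force: [-7.0, -4.2, 4.1]
t 6.87 F [-7.  -4.2  4.1] pos [0.4787 0.2908 0.043 ] target [0.4804 0.2916 0.042 ]
tray pos mm [  0.1 -12.9  43. ] shift cm tool [-0.19  0.01  0.1 ] yaw -156.56265221132267 tilt 0.1630902108963439 w 0.038189260443447
```

```bash
python3 -m crank '[-0.1,0,0,0,0,0]'|grep -E "pos|force";python3 -m crank '[-0.1,0,0,0,0,0,0,0,0,0,0,0]'|grep -E "pos|force"; python3 -c "
from h import *
rel([0,-.011,.042])
crop('scene','s6.png',95,170,215,270,6.5)"
```

```text
position: [0.4787, 0.2909, 0.0427]
force: [-9.5, -4.5, 3.9]
position: [0.4788, 0.291, 0.0423]
force: [-9.9, -4.2, 5.7]
t 7.12 F [-9.9 -4.2  5.7] pos [0.4788 0.291  0.0423] target [0.4804 0.2916 0.042 ]
tray pos mm [ -0.1 -12.8  42.3] shift cm tool [-0.18 -0.01  0.02] yaw -156.56651511845473 tilt 0.4248498338701293 w 0.03836521720148524
```

View pics/s6.png

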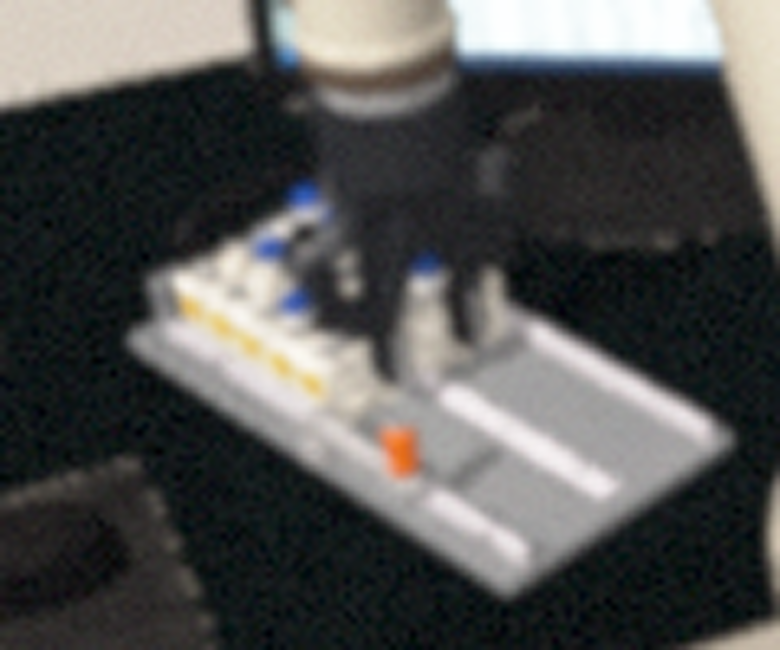

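```bash
python3 -m crank '[0.1,0,0,0,0,0,0.1,0,0,0,0,0,0.1,0,0,0,0,0,0.1,0,0,0,0,0,0.1,0,0,0,0,0,0.2,0,0,0,0,0,0.5,0,0,0,0,0,1,0,0,0,0,0,1,0,0,0,0,0,1,0,0,0,0,0,1,0,0,0,0,0,1,0,0,0,0,0,1,0,0,0,0,0,1,0,0,0,0,0,0,0,0,0,0,0]' 0; python3 -c "
from h import *
rel([0,-.15,.15])
crop('scene','s7.png',95,170,215,270,6.5)"
```

```text
time_s: 8.42
position: [0.4043, 0.2588, 0.0429]
tool_rot: [-0.001, -0.203, 0.979, -0.0]
force: [0.2, -0.2, -0.5]
width: -0.0
t 8.42 F [ 0.2 -0.2 -0.5] pos [0.4043 0.2588 0.0429] target [0.353 0.236 0.15 ]
tray pos mm [ -0.4 -93.9  42.9] shift cm tool [  5.63  -0.05 -10.7 ] yaw -156.55321801916014 tilt 0.10622518358768701 w -1.0449744944224885e-05
```

View pics/s7.png

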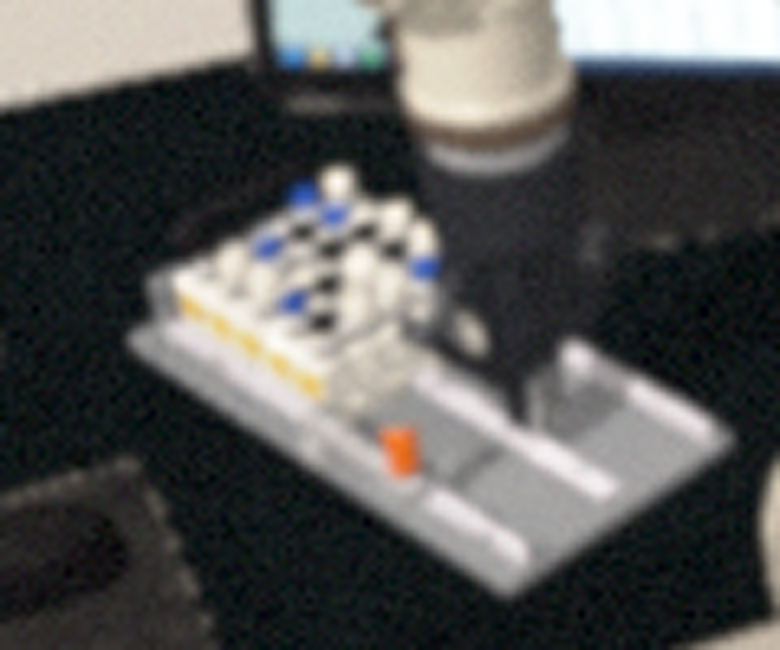

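```bash
python3 -m crank '[0,0,-3,0,0,0,0,0,-3,0,0,0,0,0,-3,0,0,0,0,0,-2,0,0,0,0,0,0,0,0,6.9,0,0,0,0,0,6.9,0,0,0,0,0,6.9,0,0,0,0,0,6.9,0,0,0,0,0,6.9,0,0,0,0,0,6.9,0,0,0,0,0,6.9,0,0,0,0,0,6.9,0,0,0,0,0,6.9,0,0,0,0,0,6.9,0,0,0,0,0,6.9,0,0,0,0,0,6.9,0,0,0,0,0,7.1,0,0,0,0,0,0]'; python3 -c "
from h import *
rel([-.125,-.0825,.15])
crop('top','t8.png',95,150,185,260,5.4)"
```

```text
time_s: 9.97
position: [0.4069, 0.2595, 0.1536]
tool_rot: [0.0, 0.549, 0.836, 0.0]
force: [1.0, 0.1, 0.1]
width: 0.0001
t 9.97 F [1.  0.1 0.1] pos [0.4069 0.2595 0.1536] target [0.3649 0.3775 0.15  ]
tray pos mm [ -0.  -91.2 153.6] shift cm tool [12.5   0.82  0.36] yaw 113.35393947337701 tilt 0.061628592925266436 w 8.96200831553536e-05
```

View pics/t8.png

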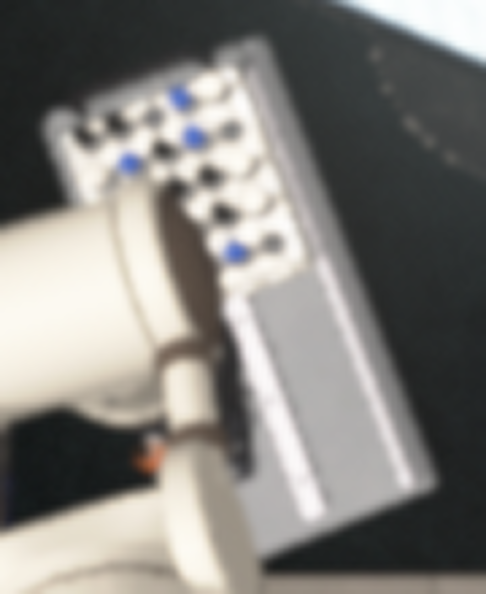

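```bash
python3 -m crank '[2.5,0.16,0,0,0,0,2.5,0.16,0,0,0,0,2.5,0.16,0,0,0,0,2.5,0.16,0,0,0,0,2.5,0.16,0,0,0,0,0,0,0,0,0,0,0,0,2,0,0,0,0,0,2,0,0,0,0,0,2,0,0,0,0,0,2,0,0,0,0,0,1,0,0,0,0,0,0,0,0,0,0,0,0,0,0,0]'; python3 -c "
from h import *
rel([-.0955,-.0825,.061])
crop('top','t9.png',95,150,185,260,5.4)
crop('scene','s9.png',95,170,215,270,6.5)"
```

```text
time_s: 11.1
position: [0.3639, 0.3769, 0.0634]
tool_rot: [-0.0, 0.548, 0.837, -0.0]
force: [0.1, 0.6, -0.4]
width: -0.0001
t 11.1 F [ 0.1  0.6 -0.4] pos [0.3639 0.3769 0.0634] target [0.3767 0.3505 0.061 ]
tray pos mm [-124.9  -83.7   63.4] shift cm tool [-2.94  0.12  0.24] yaw 113.59598999337346 tilt 0.02483503535992154 w -0.00010079205220384181
```

View pics/t9.png

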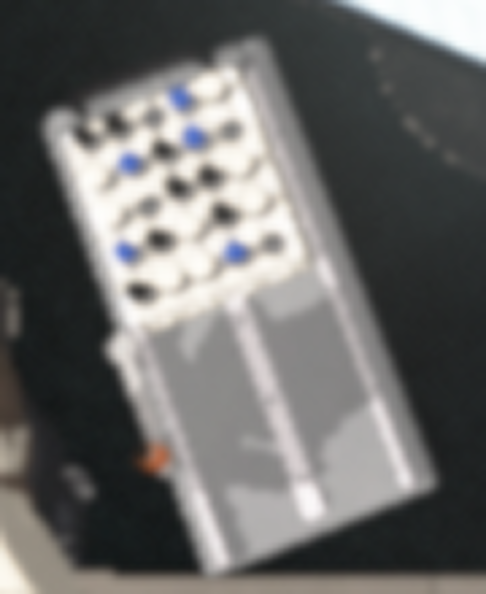

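View pics/s9.png

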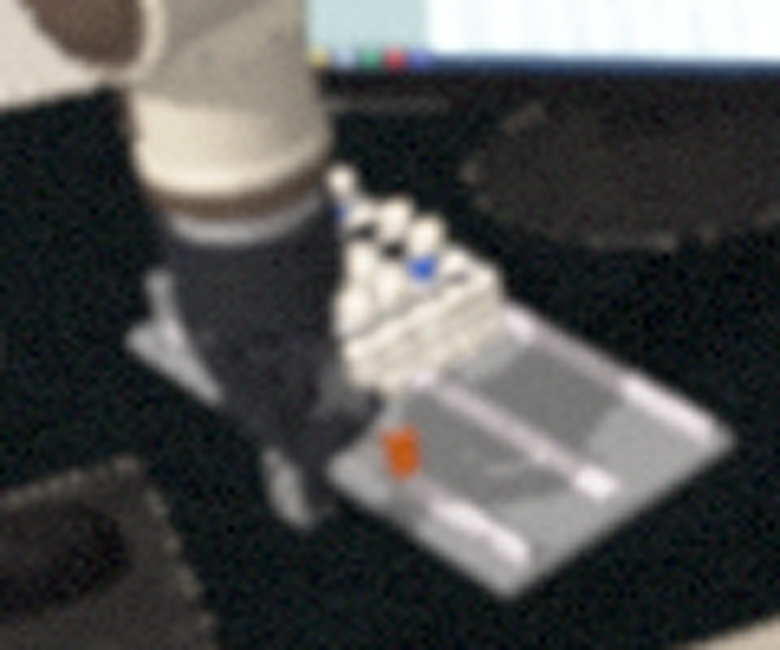

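```bash
python3 -m crank '[-0.5,0.1,0.1,0,0,0,-0.5,0,0.1,0,0,0,-0.5,0,0,0,0,0,-0.5,0,0,0,0,0,-0.4,0,0,0,0,0,0,0,0,0,0,0]'|grep -E "pos|force"; python3 -m crank '[-0.2,0,0,0,0,0,-0.2,0,0,0,0,0,-0.2,0,0,0,0,0]'|grep -E "pos|force"; python3 -m crank '[-0.2,0,0,0,0,0,-0.2,0,0,0,0,0]'|grep -E "pos|force"; python3 -c "
from h import *
rel([-.0885,-.0825,.061])
crop('top','t10.png',95,150,185,260,5.4)"
```

```text
position: [0.3746, 0.3547, 0.0614]
force: [0.1, 1.2, -0.5]
position: [0.3766, 0.3499, 0.0613]
force: [0.2, -0.0, -0.0]
position: [0.3782, 0.3462, 0.0613]
force: [-0.4, -0.7, -0.8]
t 12.12 F [-0.4 -0.7 -0.8] pos [0.3782 0.3462 0.0613] target [0.3795 0.3441 0.061 ]
tray pos mm [-91.  -82.9  61.3] shift cm tool [-0.25  0.04  0.03] yaw 113.54256329554694 tilt 0.004192690617573842 w -0.00010160056883278338
```

View pics/t10.png

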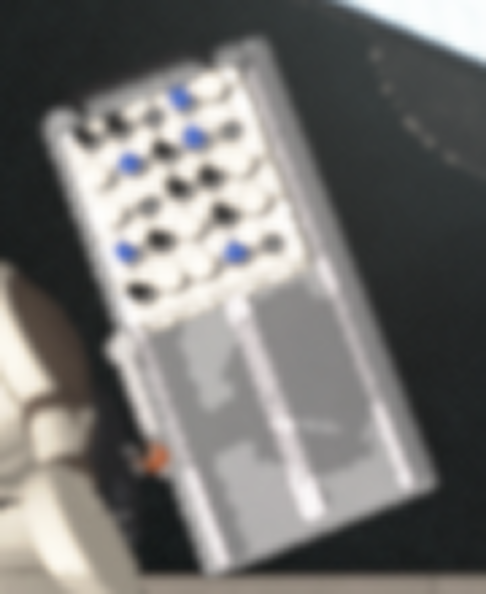

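```bash
python3 -m crank '[-0.25,0,0,0,0,0,-0.39,-0.085,0,0,0,-3,-0.39,-0.085,0,0,0,-3,-0.39,-0.085,0,0,0,-3,-0.39,-0.085,0,0,0,-3,-0.39,-0.085,0,0,0,-3,-0.39,-0.085,0,0,0,-3,-0.39,-0.085,0,0,0,-3,-0.39,-0.085,0,0,0,-3,-0.39,-0.085,0,0,0,-3,-0.39,-0.085,0,0,0,-3]'; python3 -c "
from h import *
a=np.radians(30);c=np.array([-.07+.074*np.sin(a)-.0185*np.cos(a),-.0085-.074*np.cos(a)-.0185*np.sin(a),.061])
rel(c)
crop('top','t11.png',95,150,185,260,5.4)
crop('scene','s11.png',95,170,215,270,6.5)"
```

```text
time_s: 13.08
position: [0.3954, 0.3081, 0.0612]
tool_rot: [-0.0, 0.312, 0.95, -0.0]
force: [-1.5, 1.0, -0.2]
width: -0.0002
t 13.08 F [-1.5  1.  -0.2] pos [0.3954 0.3081 0.0612] target [0.3959 0.3082 0.061 ]
tray pos mm [-49.2 -82.3  61.2] shift cm tool [-0.04  0.03  0.02] yaw 143.68398705729894 tilt 0.044184509774056635 w -0.00024182380025854355
```

View pics/t11.png

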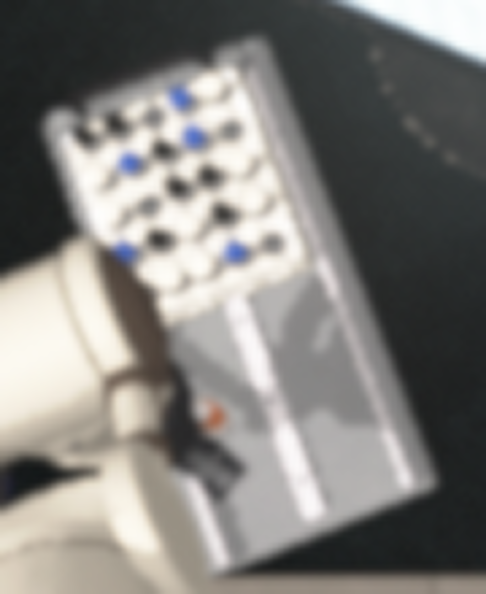

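View pics/s11.png

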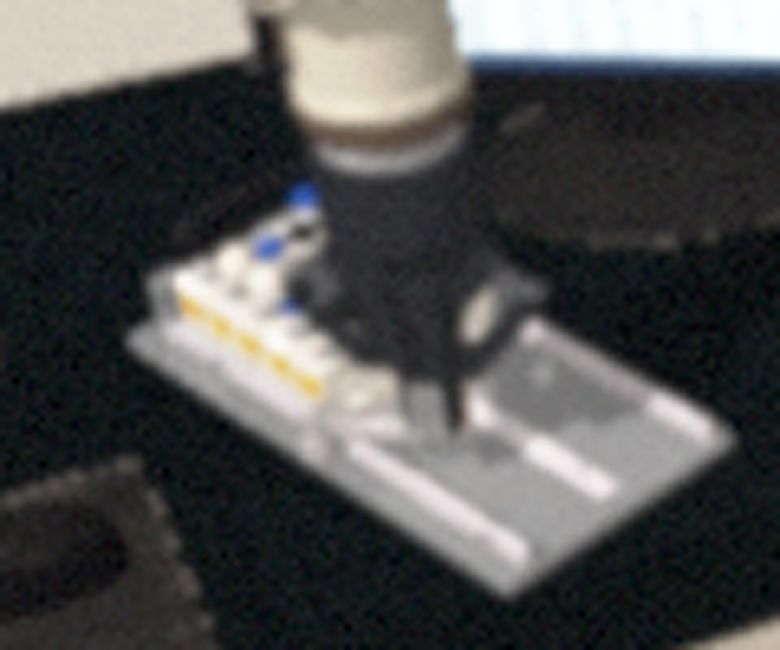

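```bash
python3 -m crank '[-0.39,-0.085,0,0,0,-3,-0.39,-0.085,0,0,0,-3,-0.39,-0.085,0,0,0,-3,-0.39,-0.085,0,0,0,-3,-0.39,-0.085,0,0,0,-3,-0.39,-0.085,0,0,0,-3,-0.39,-0.085,0,0,0,-3,-0.39,-0.085,0,0,0,-3,-0.39,-0.085,0,0,0,-3,-0.39,-0.085,0,0,0,-3,-0.39,-0.085,0,0,0,-3,-0.39,-0.085,0,0,0,-3,-0.39,-0.085,0,0,0,-3,-0.39,-0.085,0,0,0,-3,-0.39,-0.085,0,0,0,-3]'; python3 -c "
from h import *
a=np.radians(90);c=np.array([-.07+.074*np.sin(a)-.0185*np.cos(a),-.0085-.074*np.cos(a)-.0185*np.sin(a),.061])
rel(c)
crop('top','t12.png',95,150,185,260,5.4)
crop('scene','s12.png',95,170,215,270,6.5)"
```

```text
time_s: 14.43
position: [0.4469, 0.2811, 0.0611]
tool_rot: [-0.001, -0.075, 0.997, 0.0]
force: [-1.9, 0.6, 0.3]
width: -0.0001
t 14.43 F [-1.9  0.6  0.3] pos [0.4469 0.2811 0.0611] target [0.4674 0.2815 0.061 ]
tray pos mm [ -3.8 -45.9  61.1] shift cm tool [-2.03 -0.27  0.01] yaw -171.40492998701353 tilt 0.059024842577849734 w -8.681935854733998e-05
```

View pics/t12.png

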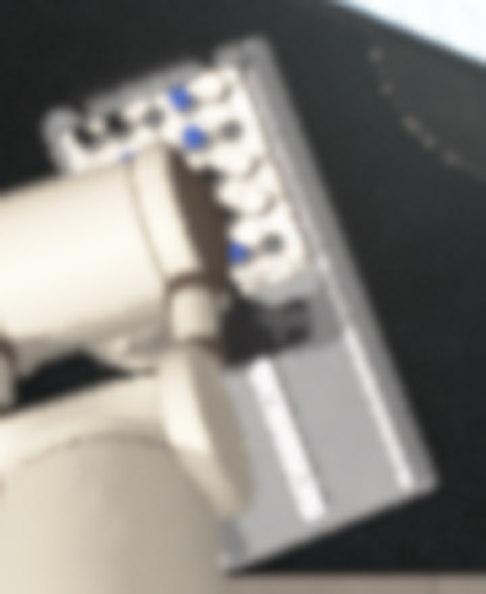

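View pics/s12.png

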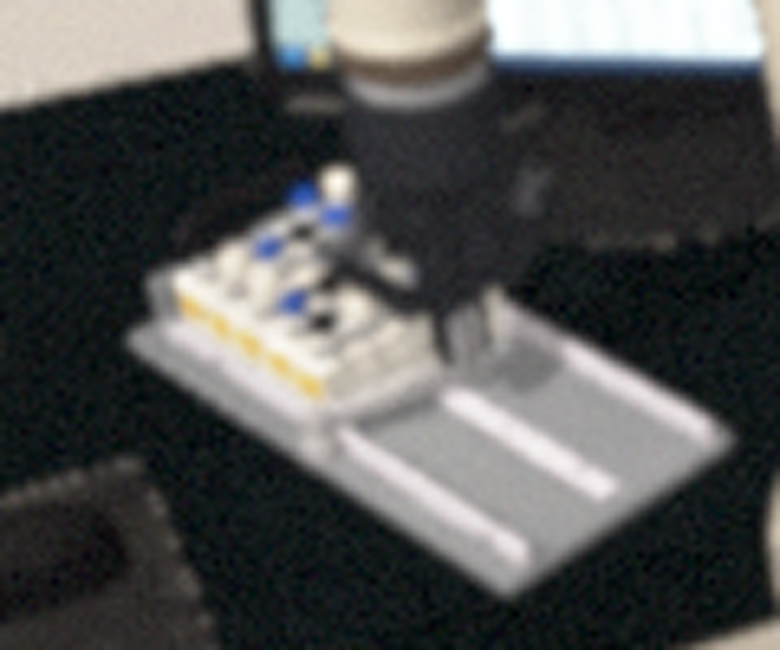

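```bash
python3 -m crank '[-0.39,-0.08,0,0,0,-3,-0.39,-0.08,0,0,0,-3,-0.39,-0.08,0,0,0,-3,-0.3,-0.05,0,0,0,-3,-0.2,0,0,0,0,-3]'|grep -E "pos|force"; python3 -c "
from h import *
rel([.004,-.027,.061])"; python3 -m crank '[-0.15,0,0,0,0,0,-0.15,0,0,0,0,0]'|grep -E "pos|force"; python3 -m crank '[-0.15,0,0,0,0,0]'|grep -E "pos|force"
python3 -c "
from h import *
rel([.004,-.027,.061])"
```

```text
position: [0.4638, 0.2818, 0.0611]
force: [-2.3, -2.3, -0.1]
t 14.95 F [-2.3 -2.3 -0.1] pos [0.4638 0.2818 0.0611] target [0.4674 0.2815 0.061 ]
tray pos mm [  2.3 -30.1  61.1] shift cm tool [-0.31 -0.17  0.01] yaw -156.46441278789013 tilt 0.07721667268948444 w 0.00015937560501146948
position: [0.4655, 0.2826, 0.0608]
force: [-7.9, -6.3, 5.9]
position: [0.4656, 0.2826, 0.0606]
force: [-11.2, -7.6, 9.1]
t 15.2 F [-11.2  -7.6   9.1] pos [0.4656 0.2826 0.0606] target [0.4674 0.2815 0.061 ]
tray pos mm [  2.3 -28.1  60.6] shift cm tool [-0.11 -0.17 -0.04] yaw -156.60806341700945 tilt 0.4489159132411866 w -1.9929143773361518e-06
```

```bash
python3 -m crank '[-0.2,0,0,0,0,0,0,0,0,0,0,0]'|grep -E "pos|force"; python3 -m crank '[0.15,0,0,0,0,0,0.15,0,0,0,0,0,0.15,0,0,0,0,0,0.15,0,0,0,0,0,0.2,0,0,0,0,0,0.5,0,0,0,0,0,1,0,0,0,0,0,1.5,0,0,0,0,0,1.5,0,0,0,0,0,0,0,-2,0,0,0,0,0,-3,0,0,0,0,0,-3,0,0,0,0,0,-3,0,0,0,0,3.5,-2,0,0,0,0,3.5,0,0,0,0,0,3.5,0,0,0,0,0,3.5,0,0,0,0,0,3.5,0,0,0,0]'; python3 -m crank '[0,3.5,0,0,0,0,0,3.5,0,0,0,0,0,0,0,0,0,0,0,0,0,0,0,0]'
python3 ov.py "[.4905,.296,-1.159]" o13 1.571 0; python3 -c "
from h import *
crop('top','t13.png',95,150,185,260,5.4)
crop('scene','s13.png',105,185,215,270,7)
crop('top','t13f.png',0,0,512,384,1.5)"
```

```text
position: [0.4658, 0.2827, 0.0602]
force: [-15.3, -9.0, 12.2]
time_s: 16.87
position: [0.3507, 0.4255, 0.1918]
tool_rot: [0.001, -0.204, 0.979, 0.0]
force: [0.7, 0.4, -0.3]
width: 0.0
time_s: 17.2
position: [0.3225, 0.4894, 0.1912]
tool_rot: [0.0, -0.205, 0.979, 0.0]
force: [-0.5, 0.0, -0.4]
width: 0.0003
```

View pics/t13.png

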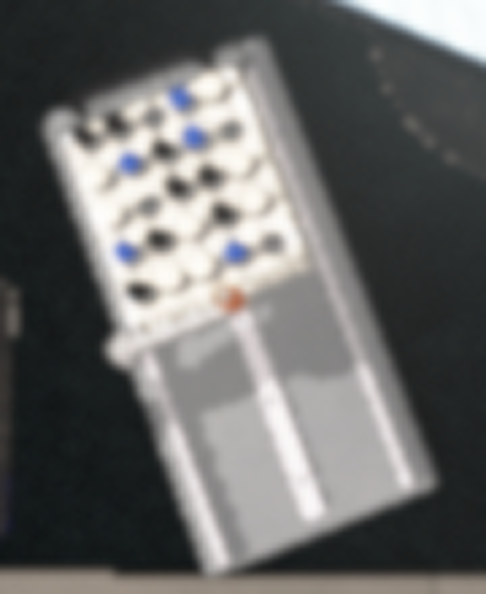

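View pics/s13.png

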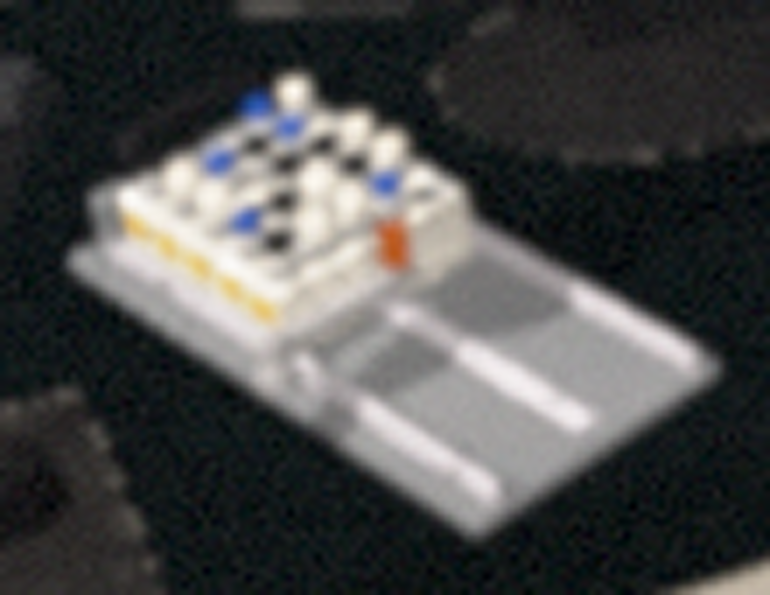

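View pics/o13_top.png

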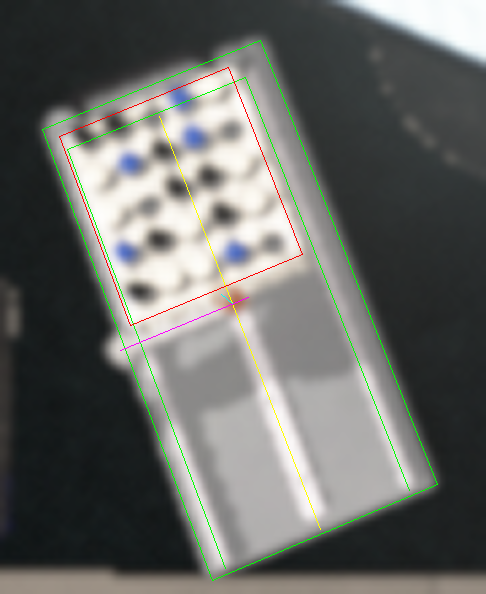

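View pics/t13f.png

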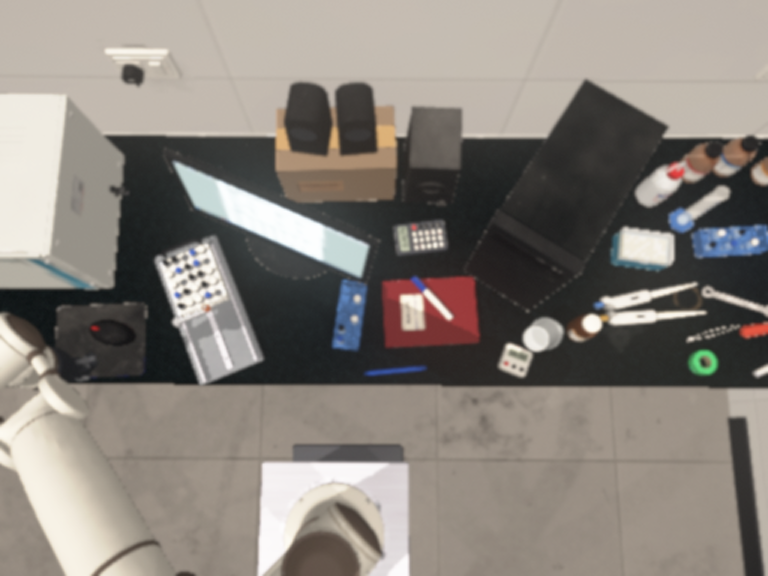

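```bash
python3 -c "
from cell import ctrl
print(ctrl.get_state()['force'],ctrl.hand_in())"
```

```text
the job is handed in; nothing more can be done
[-0.21441331  0.15792271 -0.75054836] None
```

The five racks are pushed home against the end stop and the latch is closed behind them. I handed the job in at about 17.4 s, with the arm clear of everything.

- **Racks:** I pushed the last rack's rear face with the half-open fingers until the train stopped. The force rose from about 3 N to about 12 N with no further movement. The stop came within about 2 mm of the expected home position, which is inside the camera error. Pictures before and after backing off showed the racks in the same place.
- **Latch:** I pushed the orange peg through its arc with the shut fingers until it reached its hard stop. Forward motion ended at about 20 N in total. In the last top picture, the arm and peg lie on the model drawn at 1.571 rad.
- **Last checks:** The racks look square with no gaps visible between them, but the top camera only resolves about 3 mm per pixel, so a sub-millimetre gap could not be seen. The other things on the bench look as they did at the start. No check failed. The only disagreement was 1–2 mm between my fitted tray position and where the fingers made contact.

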